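# Lay a place and turn the wine-list tablet to it

## Robot

A 6-joint arm with a two-finger parallel gripper is mounted at the origin on the work surface. World frame = base frame: x ahead of the robot, y to its left, z up, the work surface at z = 0. Lengths are in m, angles in rad, forces in N, time in s.
With the tool pointing down it reaches from about 0.425 to 1.125 m from the base axis. Payload 14.9 kg.
Tool frame: the origin (TCP) lies midway between the tips of the shut fingers; the grasp point (between the pads) lies behind it (manip.tcp_to_grasp is the z of the grasp point in the tool frame, in m); z points along the fingers, y is the line along which they close (so a half turn about z gives the same grasp; the last joint's range is limited). The gripper opens to 91 mm and grips with 3 to 60 N. Pads are 32 mm wide; open, the fingers measure 118 mm over their backs; the gripper's body (76 mm by 178 mm) begins 60 mm behind the grasp point.
Start: joints at [-1.214, 0.379, 1.734, -0, 1.028, -0.033], TCP at [0.266, -0.648, 0.214] pointing down, gripper open.
Joint ranges: [-2.77, 2.77], [-0.74, 2.19], [0, 2.66], [-1.06, 4.2], [0.31, 2.87], [-3.08, 3.08]. Speed limits (rad/s): [1.89, 1.89, 2.39, 3.14, 3.14, 3.14].

## Interface

Orientations are given as a unit quaternion [x, y, z, w].
In Python, from bench import manip, effector, ik, status, eyes, hand_in gives the robot as it stands. Calls block until the motion is done:
- manip.move_ptp(position, orientation): joint-space move of the TCP to a pose.
- manip.servo_line(position, frame=None, v=0.15, force_limit=None): straight line of the TCP; frame=None keeps the orientation; v is the mean speed in m/s. With force_limit (N) it stops when the force on the tool has changed by that much, and returns True; else False.
- manip.goto_joints(angles): joint-space move.
- effector.command_gripper(opening, f_grip=None): finger opening in m; f_grip is the grip in N (None keeps the last); returns when the fingers have stopped.
- manip.pause(seconds).
- ik(position, orientation): joint angles nearest the present ones, or None.
- status.sense(): the state.
- eyes.get_image(name): name is "scene" or "top" or "wrist"; returns the picture (384x512x3 uint8, blue, green, red); there is no depth.
- eyes.camera_info(name): a dict with "fx", "fy", "cx", "cy" (pixels), "rvec" (rotation vector, rad) and "tvec" (3), from world to camera coordinates, as OpenCV has them. Camera axes: x right, y down, z forward; pixel columns grow to the right and rows downward; lengths in m; the calibration is good to about 2 mm. The wrist camera is an equidistant fisheye: a pixel r from the principal point sees the ray r / f radians off the axis. A picture is of the moment at which its call begins: read the wrist's pose just before it. camera_info takes no time and is no camera call; for the wrist camera it gives the pose at the moment of the call.
A pose or a line that the arm cannot do raises manip.IKError and nothing moves.
- hand_in(): hands the job in; it is judged then, once.
The state is a dict: "time": time; "joint_pos": joint angles; "qd": joint speeds; "effort": joint torques, N m; "eef_pos": TCP position; "tcp_rot": TCP orientation; "contact_force": force on the tool from outside, world axes, zero at the start; "moment": the same for the moment, N m; "opening": finger opening in m; "grasp_force": force on a finger pad.
Only numpy, scipy, OpenCV 4.12 (cv2) and the standard library are available. Lean on these libraries where they do the work, as an engineer would, in place of code of your own. Each camera call takes 0.05 s, during which the arm holds its last target. There are 200 camera calls.

## Task

Get this place ready for a guest: slide the white plate across the table, without lifting it, to the middle of the round brown mat, and swing the wine-list tablet round on its stand so that its screen faces the middle of the mat, with the tablet leaning back 25 degrees from upright. Leave the stand's foot where it is on the table and do not disturb the other tableware.

Things in the scene. Friction and masses are not known exactly. Their poses are not given: they have to be found in the camera images.
- mat: round brown woven place mat, 250 mm across, flat on the table (1 mm, does not move, things slide over it freely), with a lighter ring of 160 mm printed round its middle. Origin at its centre. It is left or right on the table, the tablet stand on the other side.
- plate: white ceramic plate, 150 mm across the rim, 20 mm high, about 0.3 kg, loose, right way up on the table between mat and stand. The flat foot is smaller than the rim: the rim overhangs all round. Origin at the centre of its underside.
- stand: loose weighted foot of the tablet stand: dark wooden disc 140 mm across, 18 mm thick, with a brass collar (44 mm across) up to 40 mm; about 1.1 kg, not fastened to the table. Origin at the centre of its underside, z up; the swivel axis is the vertical through it.
- swivel (a joint): swivel of the stand about its vertical axis, -2.7 to 2.7 rad, stays where it is left (friction about 0.08 N m). At 0 the screen faces the foot's own +x direction; grows anticlockwise seen from above.
- yoke (a point): point on the tilt hinge, 85 mm above the table on the swivel axis; turns with the swivel only, not with the tilt. Its z is up, its -x axis is the horizontal direction which the screen faces, its y axis is the tilt hinge's line.
- tablet (a joint): lean of the tablet back from upright, rad: 0 upright, grows as the top goes back (away from the side which the screen faces); range -0.15 to 1.25; stiff, stays where it is left (friction about 0.22 N m).
- top_edge (a point): middle of the tablet's top edge, 95 mm from the hinge line. The tablet is a flat wooden-cased panel 180 mm wide, 130 mm high, 14 mm thick, with a dark screen bearing a red band near its top; the hinge line crosses its mid-thickness 35 mm above its lower edge. The point's z axis runs up the panel, -x straight out of the screen, y along the edge.
- goblet: bystander: red stemmed goblet, 68 mm across, 155 mm high, beyond the mat. Origin at the centre of its underside.
- tumbler: bystander: clear glass tumbler, 68 mm across, 90 mm high, beyond the stand. Origin at the centre of its underside.
- candle: bystander: low amber glass candle holder, 92 mm across, 55 mm high, at the middle of the far side. Origin at the centre of its underside.
- mill: bystander: wooden pepper mill, 52 mm across, 125 mm high, between the robot and the plate. Origin at the centre of its underside.
Not all that is in view belongs to the job. What is shaped like the stand but blue is not meant. Of the things shaped like the plate, the white one is meant.

How it is judged:
At the end, for the whole second after the job is handed in: Plate flat and still, its centre within 25 mm of the mat's centre; mat's centre in front of the screen and within 85 mm of the line the screen looks along (about 8 degrees); tablet leaning back 25 degrees from upright, give or take 6; stand upright and still (horizontal distance between plate and mat below 0.025 m and height (world z) of plate below 0.006 m and angle between plate's own z axis and vertical below 0.06 rad and linear speed of each of plate, stand below 0.02 m/s and x of mat in the frame of yoke below -0.3 m and y of mat in the frame of yoke between -0.085 and 0.085 m and angle between top_edge's own z axis and vertical between 0.332 and 0.541 rad and value of joint tablet above 0.2 rad and angle between stand's own z axis and vertical below 0.05 rad); the robot touches nothing.
It fails at once if the plate is lifted more than 25 mm off the table (height (world z) of plate above 0.025 m).
It fails at once if the stand's foot is shifted more than 35 mm (distance of stand from where it was at the start of the episode above 0.035 m).
It fails at once if the stand is tipped (angle between stand's own z axis and vertical above 0.25 rad).
It fails at once if the goblet, tumbler, candle holder or pepper mill is shifted more than 30 mm or knocked over (distance of any of goblet, tumbler, candle, mill from where it was at the start of the episode above 0.03 m or angle between any of goblet, tumbler, candle, mill's own z axis and vertical above 0.5 rad).
It also fails if it takes over 67 s, if anything falls off the work surface, if the arm or the gripper's body presses on something with over 40 N, if the wrist force passes 120 N, or if a joint passes its speed limit or range.

## Working session

There is one attempt and no reset: what is moved stays moved. The work goes in short steps, each a Python script; the robot and the scene stay as the last script left them, time stands still between calls to the robot, and variables do not carry over. Pictures are saved under pics/ and viewed, at most 10 in all, crops included, and the job is handed in when it is done.

```bash
mkdir -p pics; python3 - <<'E'
from bench import manip,eyes,status
import cv2,numpy as np
a=eyes.get_image("top");b=eyes.get_image("scene")
cv2.imwrite("pics/top.png",a);cv2.imwrite("pics/scene.png",b)
for n in("top","scene"):print(eyes.camera_info(n))
print(manip.tcp_to_grasp, status.sense()["time"])
E
```

```text
{'fx': 372.6629058581449, 'fy': 372.6629058581449, 'cx': 251.47801661048678, 'cy': 196.48917203278825, 'rvec': array([ 2.21299341, -2.14992385,  0.10205402]), 'tvec': array([-0.01000547,  0.58431667,  1.14317131])}
{'fx': 456.29224080150345, 'fy': 456.29224080150345, 'cx': 251.15214831128065, 'cy': 199.44935471707578, 'rvec': array([ 1.83048046,  1.87871442, -0.64722263]), 'tvec': array([ 0.02463117, -0.35660128,  1.62337996])}
-0.0188 0.1
```

View pics/top.png

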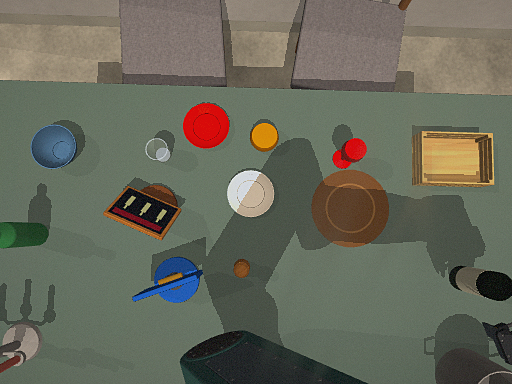

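View pics/scene.png

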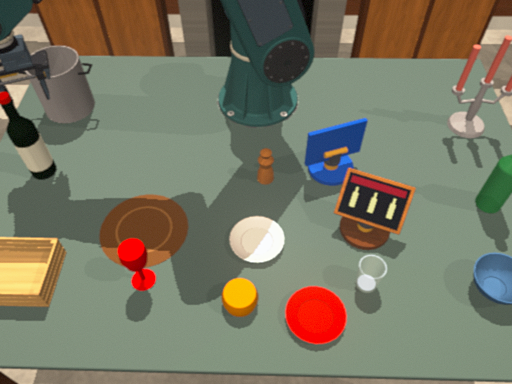

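The top view shows the mat at (350,208), white plate (250,193), stand and tablet around (143,212) with the red band on the robot side (leaning far back, screen facing away from the robot and to the right), mill (241,268), candle (264,137), goblet (342,158), tumbler (158,150) and blue decoy (177,280). The scene view agrees. I'll enlarge the tablet to get corner pixels.

```bash
python3 - <<'E'
import cv2,numpy as np
a=cv2.imread("pics/top.png")[170:260,90:210];b=cv2.imread("pics/scene.png")[160:255,320:425]
r=lambda i:cv2.resize(i,(400,int(400*i.shape[0]/i.shape[1])),interpolation=cv2.INTER_CUBIC)
a=r(a);b=r(b);h=max(len(a),len(b))
p=lambda i:cv2.copyMakeBorder(i,0,h-len(i),0,0,0)
cv2.imwrite("pics/crop.png",np.hstack([p(a),p(b)]))
E
cat > h.py <<'E'
import numpy as np,cv2
from scipy.spatial.transform import Rotation as R
from bench import manip,effector,ik,status,eyes,hand_in
def KRT(n):
    c=eyes.camera_info(n);K=np.array([[c["fx"],0,c["cx"]],[0,c["fy"],c["cy"]],[0,0,1]])
    return K,np.array(c["rvec"],float),np.array(c["tvec"],float)
def ray(n,uv,z):
    K,r,t=KRT(n);M=R.from_rotvec(r).as_matrix();C=-M.T@t
    d=M.T@np.linalg.inv(K)@np.array([*uv,1.]);return C+d*(z-C[2])/d[2]
def proj(n,P):
    K,r,t=KRT(n);return cv2.projectPoints(np.atleast_2d(P).astype(float),r,t,K,None)[0][:,0]
def blob(n,img,mask,seed=None):
    k,l,s,c=cv2.connectedComponentsWithStats(mask.astype(np.uint8));return k,l,s,c
E
python3 - <<'E'
from h import *
img=cv2.imread("pics/top.png")
hsv=cv2.cvtColor(img,cv2.COLOR_BGR2HSV)
# plate: white: low sat & bright-ish vs mat
for nm,box,m in [("plate",(215,160,290,225),(hsv[...,1]<45)&(img[...,2]>100)),("mat",(300,160,400,255),(hsv[...,0]<20)&(hsv[...,1]>90))]:
    x0,y0,x1,y1=box;mm=np.zeros_like(m,np.uint8);mm[y0:y1,x0:x1]=m[y0:y1,x0:x1]
    c=max(cv2.findContours(mm,0,1)[0],key=cv2.contourArea);(cx,cy),rad=cv2.minEnclosingCircle(c);e=cv2.fitEllipse(c)
    print(nm,(cx,cy),rad,e)
    z=.02 if nm=="plate" else .001
    print(ray("top",(cx,cy),z),ray("top",e[0],z), np.linalg.norm(ray("top",(cx+rad,cy),z)-ray("top",(cx,cy),z)))
for nm,uv,z in [("candle",(264,137),.055),("mill",(241,268),.125),("tumblerbase",(163,154),0),("tumblertop",(157,149),.09),("goblettop",(355,150),.155),("gobbase",(341,158),0),("blue",(177,280),.018),("redplate",(206,125),.02)]:
    print(nm,ray("top",uv,z).round(3))
E
```

```text
plate (240.5, 192.0) 40.91769790649414 ((232.42420959472656, 185.40676879882812), (43.89860153198242, 70.52751922607422), 27.731374740600586)
[0.59795979 0.04182881 0.02      ] [0.61809503 0.06793368 0.02      ] 0.12900381471874706
mat (349.9085693359375, 207.9157257080078) 39.32730484008789 ((349.87371826171875, 207.97230529785156), (75.72571563720703, 77.62810516357422), 137.7232208251953)
[ 0.55897307 -0.30904569  0.001     ] [ 0.55878862 -0.30893506  0.001     ] 0.12623836705707428
candle [ 0.768 -0.026  0.055]
mill [0.373 0.031 0.125]
tumblerbase [0.716 0.296 0.   ]
tumblertop [0.713 0.293 0.09 ]
goblettop [ 0.713 -0.28   0.155]
gobbase [ 0.72  -0.279  0.   ]
blue [0.319 0.229 0.018]
redplate [0.81  0.159 0.02 ]
```

View pics/crop.png

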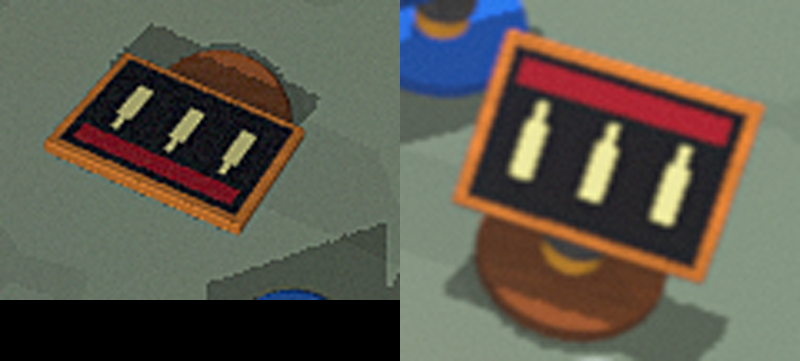

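```bash
python3 - <<'E'
from h import *
from scipy.optimize import least_squares
t=np.array([(241,222),(48,141),(126,56),(303,130)])/3.333+[90,170]-.3
s=np.array([(110,32),(362,105),(302,280),(57,200)])/3.81+[320,160]-.3
def cor(p):
    x,y,a,L=p;f=np.array([np.cos(a),np.sin(a),0]);z=np.array([0,0,1.]);r=np.array([-f[1],f[0],0])
    u=np.cos(L)*z-np.sin(L)*f;n=np.cos(L)*f+np.sin(L)*z;O=np.array([x,y,.085])+.007*n
    return np.array([O+.095*u-.09*r,O+.095*u+.09*r,O-.035*u+.09*r,O-.035*u-.09*r])
f=lambda p:np.r_[(proj("top",cor(p))-t).ravel(),(proj("scene",cor(p))-s).ravel()]
q=least_squares(f,[.6,.3,-.4,.7]);print(q.x,np.degrees(q.x[2:]),q.fun.round(1))
m=np.array([.559,-.309]);d=m-q.x[:2];print("target yaw",np.degrees(np.arctan2(d[1],d[0])),np.hypot(*d))
for uv in [(250,193),(250.5,193.3)]:print("plate",ray("top",uv,.018))
img=cv2.imread("pics/top.png");g=cv2.cvtColor(img,cv2.COLOR_BGR2GRAY)
# plate: saturation-vs-table: neutral grey (G-R small) inside region
dif=img[...,1].astype(int)-img[...,2];m=np.zeros(g.shape,np.uint8);m[165:222,220:282]=(dif<4)[165:222,220:282]
m=cv2.morphologyEx(m,cv2.MORPH_OPEN,np.ones((3,3)))
c=max(cv2.findContours(m,0,1)[0],key=cv2.contourArea);c2=cv2.convexHull(c);e=cv2.fitEllipse(c2);print(e,cv2.minEnclosingCircle(c),ray("top",e[0],.019))
E
```

```text
[ 0.54280214  0.31078704 -0.36587346  0.74096566] [-20.96300523  42.45420493] [ 0.7  0.2 -1.4 -0.7 -0.4 -0.5  1.1  0.1 -1.  -1.4  1.3 -0.7  0.8  0.4
 -1.2  0.4]
target yaw -88.50294139442313 0.6199986662053346
plate [0.59586654 0.01181765 0.018     ]
plate [0.59496247 0.01021316 0.018     ]
((255.8011474609375, 197.34188842773438), (32.16727066040039, 46.841339111328125), 32.166709899902344) ((251.5, 194.0), 23.585052490234375) [ 0.58257557 -0.00684342  0.019     ]
```

```bash
cat >> h.py <<'E'
def quats(ydir):
    """tool pointing down, tool y along +-ydir; returns both"""
    o=[]
    for s in(1,-1):
        y=s*np.array([ydir[0],ydir[1],0.]);y/=np.linalg.norm(y);z=np.array([0,0,-1.])
        o.append(R.from_matrix(np.c_[np.cross(y,z),y,z]).as_quat())
    return o
def pick(pos,qs):
    j=status.sense()["joint_pos"];c=[]
    for q in qs:
        a=ik(pos,q)
        if a is not None:c.append((abs(a[5]),q,a))
    c.sort(key=lambda v:v[0]);print("j6",[round(v[2][5],2) for v in c]);return c[0][1]
E
python3 - <<'E'
from h import *
p=np.array([.595,.010]);m=np.array([.559,-.309]);d=(m-p)/np.linalg.norm(m-p)
s=status.sense()["eef_pos"]
manip.servo_line([s[0],s[1],.38],v=.25)
st=p-d*.115;en=m-d*.076
q=pick([*st,.3],quats([-d[1],d[0]]))
manip.move_ptp([*st,.33],q)
effector.command_gripper(.091)
manip.servo_line([*st,.06],v=.2)
manip.servo_line([*st,.008],v=.08)
print(status.sense()["time"],status.sense()["contact_force"],status.sense()["opening"])
cv2.imwrite("pics/w1.png",eyes.get_image("wrist"));cv2.imwrite("pics/t1.png",eyes.get_image("top"))
E
```

```text
j6 [np.float64(0.28), np.float64(-2.87)]
6.4 [-0.12857837 -0.42148586 -0.07674081] 0.09117483045213377
```

View pics/w1.png

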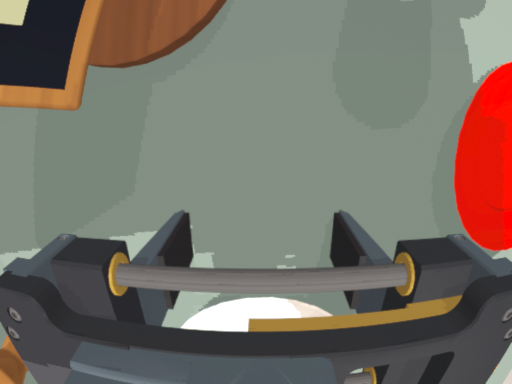

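The fingers stand on the table behind the plate. The plate's visible arc (centre about column 262) is central between the fingers at columns 190 and 335. Now I'll push it.

```bash
python3 - <<'E'
from h import *
p=np.array([.595,.010]);m=np.array([.559,-.309]);d=(m-p)/np.linalg.norm(m-p)
en=m-d*.076
manip.servo_line([*(en-d*.06),.008],v=.07)
manip.servo_line([*en,.008],v=.04)
print(status.sense()["time"],status.sense()["contact_force"])
manip.servo_line([*(en-d*.06),.008],v=.1)
manip.servo_line([*(en-d*.06),.30],v=.25)
# to above and behind the tablet
ax=np.array([.543,.311]);a=np.radians(-21);f=np.array([np.cos(a),np.sin(a)]);r=np.array([-f[1],f[0]])
st=ax-f*(.0693+.016+.035)
q=pick([*st,.3],quats(r))
manip.move_ptp([*st,.33],q)
print(status.sense()["time"])
cv2.imwrite("pics/t2.png",eyes.get_image("top"));cv2.imwrite("pics/s2.png",eyes.get_image("scene"))
a=cv2.imread("pics/t2.png")[120:280,80:420]
b=cv2.imread("pics/s2.png")[150:290,80:430]
cv2.imwrite("pics/c2.png",np.vstack([cv2.resize(a,(600,282)),cv2.resize(b,(600,240))]))
E
```

```text
12.5833 [ 0.02272219  1.22688592 -0.76003442]
j6 [np.float64(-0.56), np.float64(2.58)]
16.625
```

View pics/c2.png

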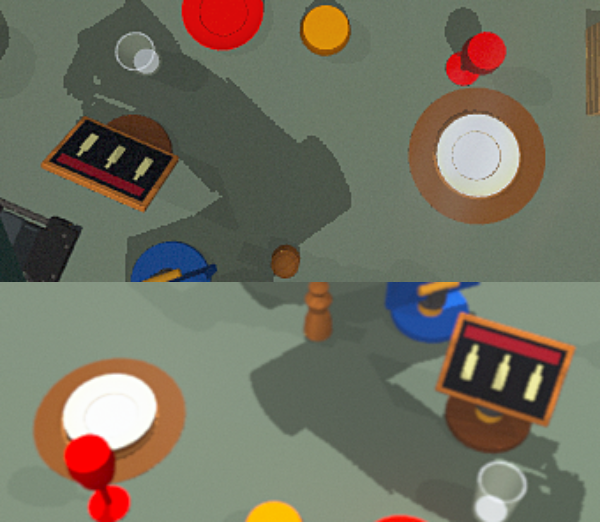

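The plate (crop 478,154) is centred on the mat (477,156) to within a few mm, and the tablet is unmoved. Next is swinging the tablet.

```bash
cat >> h.py <<'E'
ax=np.array([.543,.311])
def fr(deg):
    a=np.radians(deg);f=np.array([np.cos(a),np.sin(a)]);return f,np.array([-f[1],f[0]])
def pose(deg,dist,z,sign):
    f,r=fr(deg);return [*(ax-f*dist),z],quats(r)[sign]
E
python3 - <<'E'
from h import *
q0=R.from_quat(status.sense()["tcp_rot"])
sign=min((0,1),key=lambda s:(R.from_quat(pose(-21,.12,.3,s)[1]).inv()*q0).magnitude())
P,Q=pose(-88.5,.0853,.125,sign);print(sign,ik(P,Q))
P,Q=pose(-21,.12,.125,sign);manip.servo_line(P,Q,v=.2)
P,Q=pose(-21,.0853+.003,.125,sign);print(manip.servo_line(P,Q,v=.05,force_limit=4))
print(status.sense()["contact_force"])
for g in np.linspace(-21,-88.5,10)[1:]:
    P,Q=pose(g,.0853+.002,.125,sign);b=manip.servo_line(P,Q,v=.06,force_limit=8)
    s=status.sense();print(round(g),b,np.round(s["contact_force"],1))
    if b:break
print(s["time"])
a=eyes.get_image("top")[120:280,80:420];b=eyes.get_image("scene")[150:290,80:430]
cv2.imwrite("pics/c3.png",np.vstack([cv2.resize(a,(600,282)),cv2.resize(b,(600,240))]))
E
```

```text
0 [ 5.97636412e-01  4.42885276e-01  1.83087637e+00 -4.44089210e-16
  8.67831007e-01  5.71456473e-01]
True
[-2.22630297  0.08618573  1.71082662]
-28 False [-5.2  1.4  1.4]
-36 False [-3.6  2.7  2.4]
-44 False [-4.4  4.   3. ]
-51 False [-2.7  5.1  4.9]
-58 False [-3.2  5.2  3.3]
-66 False [-2.9  7.2  4.5]
-74 False [-1.5  7.8  4.3]
-81 False [-1.1  7.9  5.1]
-88 False [0.2 8.  5.3]
21.6417
```

View pics/c3.png

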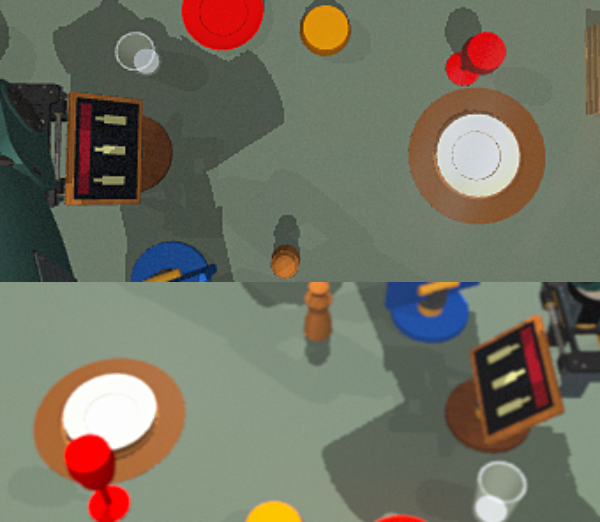

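The swivel now faces the mat and the foot hasn't visibly moved (right edge still at crop column 172). Next I'll push the lean forward, stopping a little short to measure.

```bash
python3 - <<'E'
from h import *
P,Q=pose(-88.5,.0465+.016+.005,.125,0);print(manip.servo_line(P,Q,v=.03,force_limit=12))
s=status.sense();print(s["time"],np.round(s["contact_force"],1),s["eef_pos"])
P,Q=pose(-88.5,.0465+.016+.06,.125,0);manip.servo_line(P,Q,v=.15)
print(np.round(status.sense()["contact_force"],1))
A=eyes.get_image("top");B=eyes.get_image("scene");cv2.imwrite("pics/t4.png",A);cv2.imwrite("pics/s4.png",B)
a=A[160:250,90:210];b=B[150:260,320:430]
cv2.imwrite("pics/c4.png",np.hstack([cv2.resize(a,(400,300),interpolation=2),cv2.resize(b,(400,400),interpolation=2)[:300]] ))
E
```

```text
True
22.0333 [-2.6  7.6  3.3] [0.54263681 0.39857439 0.12736919]
[ 0.5 -0.4 -0.2]
```

View pics/c4.png

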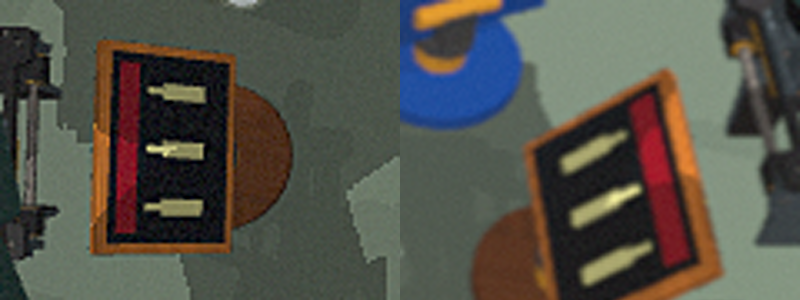

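Here the screen squarely faces the mat side (crop corners about (110,43),(106,254),(235,56),(231,252)). The foot is in place, and the lean is still large because the push stopped at once on the force step. I'll fit the pose.

```bash
cat >> h.py <<'E'
from scipy.optimize import least_squares
def cor(p):
    x,y,a,L=p;f=np.array([np.cos(a),np.sin(a),0]);z=np.array([0,0,1.]);r=np.array([-f[1],f[0],0])
    u=np.cos(L)*z-np.sin(L)*f;n=np.cos(L)*f+np.sin(L)*z;O=np.array([x,y,.085])+.007*n
    return np.array([O+.095*u-.09*r,O+.095*u+.09*r,O-.035*u+.09*r,O-.035*u-.09*r])
def fit(t,s,si):
    f=lambda p:np.r_[(proj("top",cor(p))-t).ravel(),(proj("scene",cor(p)[si])-s).ravel()]
    q=least_squares(f,[.543,.311,-1.54,.6]);print(q.x[:2],np.degrees(q.x[2:]),q.fun.round(1))
    return q.x
E
python3 - <<'E'
from h import *
t=np.array([(106,254),(110,43),(235,56),(231,252)])/3.333+[90,160]-.3
s=np.array([(255,82),(127,148)])/3.636+[320,150]-.3
fit(t,s,[0,3])
P,Q=pose(-88.5,.0465+.016+.03,.125,0);manip.servo_line(P,Q,v=.1)
P,Q=pose(-88.5,.0465+.016+.004,.125,0)
print(manip.servo_line(P,Q,v=.02,force_limit=15))
x=status.sense();print(x["time"],np.round(x["contact_force"],1),x["eef_pos"])
P,Q=pose(-88.5,.0465+.016+.06,.125,0);manip.servo_line(P,Q,v=.15)
A=eyes.get_image("top");B=eyes.get_image("scene");cv2.imwrite("pics/t5.png",A);cv2.imwrite("pics/s5.png",B)
a=A[160:250,90:210];b=B[150:260,320:430]
cv2.imwrite("pics/c5.png",np.hstack([cv2.resize(a,(400,300),interpolation=2),cv2.resize(b,(400,400),interpolation=2)[:380,:][0:300]] ))
E
```

```text
[0.5468939  0.30906747] [-88.42314891  40.28947597] [-1.1 -0.5 -0.3 -2.4  0.9 -1.2  0.8 -0.5  1.5 -5.5 -1.3 -0.2]
True
23.575 [-3.   5.9  3.4] [0.54115297 0.39766376 0.12599249]
```

View pics/c5.png

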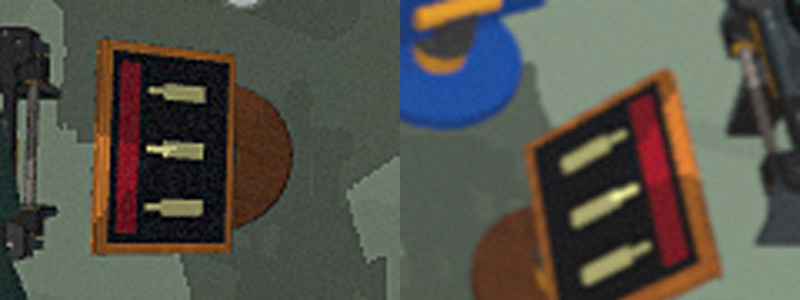

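Almost nothing changed: the force step at first contact trips the limit. I'll advance in small steps with no trip, checking the steady force and the foot's edge in the picture numerically.

```bash
python3 - <<'E'
from h import *
def foot():
    A=eyes.get_image("top").astype(int);d=(A[...,2]-A[...,1])[195:218,160:195]
    c=[160+np.where(r>8)[0].max() for r in d if (r>8).any()];return np.mean(c).round(2)
print("foot",foot())
P,Q=pose(-88.5,.092,.125,0);manip.servo_line(P,Q,v=.1)
for k,dist in enumerate(np.arange(.088,.0665,-.003)):
    P,Q=pose(-88.5,dist,.125,0);manip.servo_line(P,Q,v=.02)
    x=status.sense();F=np.array(x["contact_force"]);print(round(dist,4),np.round(F,1),foot(),np.round(x["eef_pos"][1],4))
    if np.linalg.norm(F)>20:print("stop");break
P,Q=pose(-88.5,.12,.125,0);manip.servo_line(P,Q,v=.15)
print(x["time"],foot())
A=eyes.get_image("top");B=eyes.get_image("scene");cv2.imwrite("pics/t6.png",A);cv2.imwrite("pics/s6.png",B)
a=A[160:250,90:210];b=B[150:260,320:430]
cv2.imwrite("pics/c6.png",np.hstack([cv2.resize(a,(400,300),interpolation=2),cv2.resize(b,(400,400),interpolation=2)[:300]] ))
E
```

```text
foot 175.65
0.088 [-0.  -0.1  0.9] 175.7 0.3991
0.085 [-2.5  7.7  2.9] 175.65 0.397
0.082 [-5.2 12.7  8.8] 175.7 0.3951
0.079 [-2.2 13.8 10.9] 175.65 0.3923
0.076 [-0.8 11.   8.9] 175.7 0.389
0.073 [0.9 9.5 7.7] 175.61 0.3855
0.07 [1.1 7.3 5.6] 175.65 0.3822
0.067 [0.9 5.6 5.3] 175.7 0.379
27.375 175.61
```

View pics/c6.png

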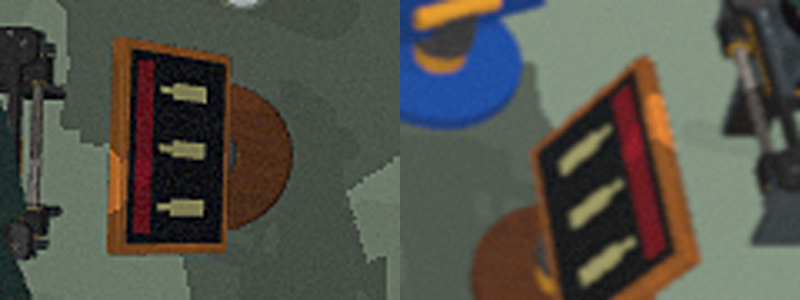

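```bash
python3 - <<'E'
from h import *
t=np.array([(126,253),(131,42),(231,58),(227,252)])/3.333+[90,160]-.3
s=np.array([(232,75),(134,155)])/3.636+[320,150]-.3
fit(t,s,[0,3])
# bias check: back-edge silhouette and red band from model, for several leans
A=cv2.imread("pics/t6.png");K=A[195:215].astype(int)
m=(K[...,2]>K[...,1]+50)&(K[...,2]>K[...,0]+30)
print("rows: leftmost/first columns",np.median([np.where(r[110:170])[0].min()+110 for r in m if r[110:170].any()]))
for L in (22,25,28,31,34):
    p=[.543,.311,np.radians(-88.5),np.radians(L)];c=cor(p)
    f=np.array([np.cos(p[2]),np.sin(p[2]),0]);n=np.cos(p[3])*f+np.array([0,0,np.sin(p[3])])
    print(L,"back-top",((proj("top",c-.014*n)-[90,160]+.3)*3.333)[:2].round(0).tolist(),"front",((proj("top",c)-[90,160]+.3)*3.333).round(0).tolist(),"scene",((proj("scene",c-[0,0,0])-[320,150]+.3)*3.636).round(0).tolist())
E
```

```text
[0.54742437 0.30931886] [-88.69069005  25.26538895] [-0.7 -0.3  0.1 -3.   0.5 -1.6  0.1 -0.7  0.8 -6.3 -1.  -0.6]
rows: leftmost/first columns 123.0
22 back-top [[113.0, 257.0], [120.0, 38.0]] front [[127.0, 258.0], [134.0, 37.0], [229.0, 57.0], [224.0, 255.0]] scene [[229.0, 46.0], [276.0, 250.0], [167.0, 347.0], [133.0, 149.0]]
25 back-top [[109.0, 257.0], [116.0, 38.0]] front [[122.0, 257.0], [129.0, 37.0], [230.0, 57.0], [225.0, 255.0]] scene [[235.0, 47.0], [283.0, 251.0], [166.0, 346.0], [132.0, 149.0]]
28 back-top [[105.0, 257.0], [112.0, 39.0]] front [[117.0, 257.0], [124.0, 38.0], [231.0, 57.0], [227.0, 255.0]] scene [[241.0, 49.0], [289.0, 253.0], [164.0, 345.0], [130.0, 148.0]]
31 back-top [[101.0, 257.0], [108.0, 39.0]] front [[113.0, 257.0], [119.0, 38.0], [233.0, 57.0], [228.0, 255.0]] scene [[247.0, 51.0], [295.0, 255.0], [162.0, 344.0], [128.0, 147.0]]
34 back-top [[97.0, 257.0], [104.0, 40.0]] front [[108.0, 257.0], [115.0, 38.0], [234.0, 57.0], [229.0, 255.0]] scene [[252.0, 53.0], [301.0, 257.0], [161.0, 343.0], [127.0, 146.0]]
```

```bash
python3 - <<'E'
from h import *
for L in (22,25,28,31):
    p=[.545,.310,np.radians(-88.6),np.radians(L)];c=cor(p)
    f=np.array([np.cos(p[2]),np.sin(p[2]),0]);n=np.cos(p[3])*f+np.array([0,0,np.sin(p[3])])
    print(L,"scene back",((proj("scene",c-.014*n)-[320,150]+.3)*3.636)[:2].round(0).tolist())
P=status.sense()["eef_pos"];manip.servo_line([P[0],P[1]+.03,P[2]+.02],v=.15);manip.servo_line([P[0],P[1]+.03,.33],v=.2);manip.pause(.5)
s=status.sense();print(s["time"],s["contact_force"])
A=eyes.get_image("top");B=eyes.get_image("scene");a=A[110:290,70:430];b=B[140:300,60:440]
cv2.imwrite("pics/fin.png",np.vstack([cv2.resize(a,(640,320)),cv2.resize(b,(640,270))]))
E
```

```text
22 scene back [[245.0, 53.0], [293.0, 257.0]]
25 scene back [[250.0, 55.0], [298.0, 259.0]]
28 scene back [[255.0, 57.0], [304.0, 261.0]]
31 scene back [[260.0, 59.0], [309.0, 263.0]]
30.0333 [-0.22171353  0.26041389 -0.21701946]
```

View pics/fin.png

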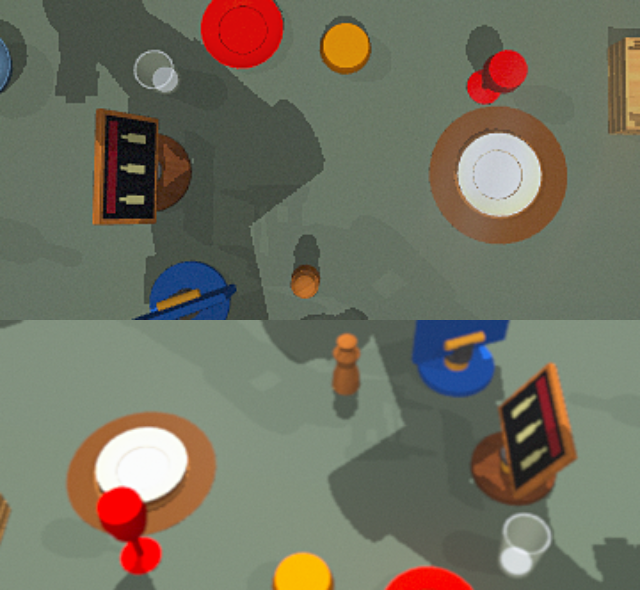

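The scene view's back corners at about (250,57) and (297,262) also match a lean of about 25°. The final picture shows the plate (498,174) centred on the mat (498,175), the tablet facing it, everything else undisturbed and the arm clear. I'll hand it in.

```bash
python3 -c "
from bench import hand_in
print(hand_in())"
```

```text
the job is handed in; nothing more can be done
None
```

I handed the job in at about 30 s, and no pass or fail verdict came back: by the camera images, the plate is centred on the mat, the tablet faces it leaning back about 25°, and the foot and other tableware have not visibly moved.

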